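# Widen the jogging gauge one hole and press a book block in it

### The job

Press the yellow sprung button of the binder's gauge and slide the red stop outwards, away from the fixed cheek, until the button pops up in the very next hole - not past it. Then push the blue book block along the board, in between cheek and stop, until it lies square and fully home against the wooden back fence. Finally set the steel weight gently, flat on the middle of the book block and let go; leave the paste jar, brush and spool alone.

Things in the scene. Friction and masses are not known exactly. Their poses are not given: they have to be found in the camera images.
- gauge: Wooden gauge board fixed to the bench, 12 mm thick; origin under it at table height. Gauge frame: +x away from the robot to the back fence, +y left to the telescoping tube, z up. In this frame, mm: board x -160 to 95, y -100 to 115. Gap between cheek and stop 108 wide at the start, 140 with the stop one hole out. All points of the gauge keep its frame's axes.
- next_hole (a point): Centre of the next hole outwards, in the top face (z=44 mm) of the steel outer tube; gauge frame x=30, y=199 mm. The tube is 34 mm wide and runs along y from 115 to 255 mm. Its top wall is 4 mm thick, with a 9 mm slot and four 15 mm square holes with white rims, 32 mm apart, at y=135, 167 (the button starts here), 199, 231.
- fence_face (a point): Centre of the front face (towards the robot) of the dark wooden back fence: gauge x=70, y=0, z=32 mm. The fence runs from y=-100 to 100 mm, its top is at z=52.
- cheek_face (a point): Centre of the inner face (looks to +y) of the fixed aluminium cheek on the right: gauge x=40, y=-70, z=30 mm. The cheek runs from x=20 to 60, its top is at z=46; at its mouth a lip flares out to x=2, y=-93.
- book_home (a point): Where the centre of the book block's underside must come: on the board, gauge x=25, y=0, z=12 mm (there the block touches the fence and has 5 mm play to cheek and stop).
- stop (a joint): Slide of the red stop with its inner tube along the gauge's +y, in m: 0 in the starting hole, 0.032 in the next hole outwards (wanted), 0.064 one too far, -0.032 the hole inwards. About 2 mm of play in a hole. Sliding friction about 2 N. Locked as long as the button is up in a hole.
- stop_face (a point): Centre of the red stop's inner face, which looks to the gauge's -y; at x=40, y=38+stop slide, z=30 mm of the gauge frame. Face 40 mm in x (20 to 60) and 34 mm high (z=13 to 47), plate 8 mm thick; at its mouth a lip flares outwards by 20 mm and to x=2.
- button (a joint): How far the sprung button is pressed down, m: 0 fully up (popped in a hole), at most 0.008. Unlocked from 0.0045. Between holes its shoulder is under the tube wall: it stays down at 0.004 by itself, following the stop, and pops up by its spring under a hole. 3 N at the top, 7 N at the bottom.
- button_top (a point): Middle of the flat of the yellow thumb pad, 60 mm above the table when up, 52 fully pressed; moves with the stop (gauge x=30, y=164.5 mm at the start). Flat 24 mm in x, 12.5 mm to either side in y. At its outer (+y) end an upright ledge, 12 mm above the flat, 5 mm thick, inner face 12.5 mm from here: a fingertip on the pad can push it outwards.
- book: Book block, blue boards and white page edges, 90 mm (its x) by 130 (its y) by 30 high, 0.25 to 0.5 kg, lying flat on the gauge board in front of the gap, on the robot's side; origin at the centre of its underside, 12 mm above the table. Friction on the board 0.5 to 0.7.
- weight: Steel pressing weight, 0.5 to 0.85 kg: base 70 mm (its x) by 50 mm (its y) by 24 mm high with an upright brass knob, diameter 24 mm, from 24 to 62 mm above its underside. Origin at the centre of its underside. It stands on the bench to the right of the gauge.
- weight_knob (a point): On the axis of the weight's knob, 44 mm above the weight's underside, the height to grip.
- jar: Bystander: paste jar with a red lid, diameter 60 mm, 85 mm high; origin at the centre of its underside.
- brush: Bystander: brush, 170 mm long, lying on the bench; origin under its middle.
- spool: Bystander: wooden thread spool, diameter 40 mm, 42 mm high; origin at the centre of its underside.
Mind the look-alikes: they are no part of the job. What is shaped like the weight but pink or turquoise is not meant.

How it is judged:
By the outcome, as a careful person would: the job done as asked, in the order asked, and still so for the second after the job is handed in, with the robot touching nothing.
It also fails if it takes over 72 s, if anything falls off the work surface, if the arm or the gripper's body presses on something with over 40 N, if the wrist force passes 120 N, or if a joint passes its speed limit or range.

### The arm

A 7-joint arm with a two-finger parallel gripper is mounted at the origin on the work surface. World frame = base frame: x ahead of the robot, y to its left, z up, the work surface at z = 0. Lengths are in mm, angles in degrees, forces in N, time in s.
With the tool pointing down it reaches from about 350 to 900 mm from the base axis. Payload 7.2 kg.
Tool frame: the origin (TCP) lies midway between the tips of the shut fingers; the grasp point (between the pads) lies 19 mm behind it; z points along the fingers, y is the direction in which the jaws open and shut (so a half turn about z gives the same grasp; the last joint's range is limited). The gripper opens to 88 mm and grips with 3 to 60 N. Pads are 20 mm wide; open, the fingers measure 115 mm over their backs; the gripper's body (75 mm by 178 mm) begins 61 mm behind the grasp point.
Start: joints at [62.957, 23.554, -0.728, 91.456, 0.321, 64.991, -4.71], TCP at [245.561, -574.742, 222.653] pointing down, gripper open.
Joint ranges: [-169.25, 169.25], [-16.82, 113.86], [-84.01, 82.57], [7.8, 145.47], [-59.2, 239.2], [7.22, 106.19], [-163.78, 163.78]. Speed limits (degrees/s): [136.94, 136.94, 172.46, 172.46, 180, 180, 180].

### API

Orientations are given as [roll, pitch, yaw] about the fixed x, y, z axes, in that order (R = Rz(yaw) Ry(pitch) Rx(roll)).
In Python, from station import status, optics, manip, models gives the robot as it stands. The module is installed in compiled form; this text tells all that it offers.
- The arm moves only by the tool drive_tool, never from a script. Its argument "rows" is one flat list of numbers, 4 for each row, row after row: the shift along the world's x, y, z in units of 40 mm (1.0 is 40 mm), then the turn about the world's z in units of 6 degrees (1.0 is 6 degrees). In form: [x, y, z, spin, x, y, z, spin, ...]. A call has 1 to 5 rows; each row shifts and turns the commanded pose from where the row before left it; what a row does not reach is not made up. A row lasts 1/12 s, in which the tool goes at most 41.7 mm and 7.16 degrees, less where a joint would pass 70% of its speed; a pose out of reach is approached as far as the arm can. A call is refused whole if a number of a shift passes 1 or a number of a turn 1, either way. A call with a gripper value outside its range is refused whole. "hand" is the opening in per cent of the stroke, from 0 (shut) to 100 (fully open), set as the call begins (left out, the last holds). The fingers move at their own pace and stop on an object; the grip force is fixed at half the most. Time passes only in rows, so rows that do not move let the fingers close. It gives the time, the measured TCP pose, the force and the opening at its end, in the units of the state.
- status.get_state(): the state, without advancing time (a new reading comes with each control period).
- optics.capture(name): name is "scene" or "side" or "wrist"; returns a dict with "color" (400x640x3 uint8, red, green, blue), "K" (3x3 intrinsics, pixels), "rvec" (rotation vector, rad) and "tvec" (3), from world to camera coordinates, as OpenCV has them; the wrist camera has in their place "hand_eye" (4x4, takes a point from camera to tool coordinates, whose origin is the TCP and whose axes are the flange's). Camera axes: x right, y down, z forward; pixel columns grow to the right and rows downward; lengths in mm; the calibration is good to about 2 mm. A picture is of the moment at which its call begins: read the wrist's pose just before it. There is no depth.
- manip.sign_off(): hands the job in, once; it reports no verdict.
Trained networks look in a picture, given as the dict that the camera call returned (one of the last four; its "shot" number tells which), for a name from the list of things; names that differ only in an ending like _2 or _b are one class to them, and where a whole thing is asked for, a point or a joint stands for the part that bears it (a point fixed in the world has none). Each returns a list of dicts, best first, with "conf" (0 to 1); they miss things now and then, are a little off and sometimes report something else, mostly with a low value. They report only what shows in the picture. A call takes as long as a camera call. They do not tell look-alikes from the thing itself.
- models.look_for(picture, thing): "position" ([row, column] as shares, 0 to 1, of the picture: columns of its width, rows of its height, amid what is visible of it).
- models.mark_of(picture, thing): "position" ([row, column] as shares, 0 to 1, of the picture: columns of its width, rows of its height: a listed point, or the origin of a listed thing).
The state is a dict: "time_s": time; "joint_pos": joint angles; "joint_vel": joint speeds; "effort": joint torques, N m; "position": TCP position; "ee_rot": TCP orientation; "wrist_force": force on the tool from outside, world axes, zero at the start; "torque": the same for the moment, N m; "grip_width": finger opening in mm.
Only numpy, scipy, OpenCV 4.12 (cv2) and the standard library are available. Lean on these libraries where they do the work, as an engineer would, in place of code of your own. Each camera call takes 0.05 s, during which the arm holds its last target.

## Working session

There is one attempt and no reset: what is moved stays moved. The work goes in short steps, Python scripts to look and compute and a tool call to move; the robot and the scene stay as the last step left them, time stands still between calls to the robot, and variables do not carry over. Pictures are saved under pics/ and viewed, and the job is handed in when it is done.

Besides the shell and the picture viewer there is one more tool, called in YAML: its name, and indented under it one key for each argument. drive_tool: Moves the arm, as the interface text tells. Its arguments: {"type":"object","properties":{"rows":{"type":"array"},"hand":{"type":"number"}},"required":["rows"]}

```bash
mkdir -p pics
python3 - <<'E'
from station import status, optics, manip, models
import cv2
s=status.get_state();print({k:s[k] for k in ('time_s','position','ee_rot','wrist_force','grip_width')})
for n in ("scene","side"):
    p=optics.capture(n);cv2.imwrite(f"pics/{n}0.png",p["color"][:,:,::-1])
    print(n,p["K"].tolist(),p["rvec"],p["tvec"])
    for t in ("gauge","next_hole","fence_face","cheek_face","book_home","stop_face","button_top","book","weight","weight_knob","jar","brush","spool"):
        print(t,[(round(d["conf"],2),round(d["position"][1]*640,1),round(d["position"][0]*400,1)) for d in models.mark_of(p,t)[:3]])
print(status.get_state()["time_s"])
E
```

```text
{'time_s': 0.0, 'position': array([ 245.29859632, -574.29783356,  221.81971739]), 'ee_rot': array([-1.79907343e+02,  5.66754057e-03,  2.31338510e+01]), 'wrist_force': array([-0.16503764,  0.24204261,  0.82820838]), 'grip_width': 88.08093005219142}
scene [[415.4379498888682, 0.0, 317.9302167394781], [0.0, 415.4379498888682, 196.66055699898382], [0.0, 0.0, 1.0]] [ 2.20717123  1.44216973 -0.41282743] [-202.33484026 -344.75847496 1494.32676854]
gauge [(0.63, 302.1, 241.9)]
next_hole [(0.57, 373.1, 220.6)]
fence_face [(0.87, 314.8, 258.8), (0.44, 191.7, 241.0), (0.4, 444.4, 159.6)]
cheek_face [(0.68, 284.7, 258.4), (0.23, 223.5, 292.3)]
book_home [(0.91, 305.4, 244.5), (0.72, 363.9, 222.7), (0.15, 285.1, 258.3)]
stop_face [(0.69, 321.1, 247.2)]
button_top [(0.66, 361.4, 223.2), (0.37, 196.2, 243.8)]
book [(0.86, 292.4, 214.6), (0.66, 396.8, 158.7)]
weight [(0.84, 194.9, 244.4), (0.71, 201.4, 205.3), (0.63, 153.7, 268.6)]
weight_knob [(0.92, 197.6, 200.0), (0.64, 237.0, 177.7), (0.63, 190.9, 242.2)]
jar [(0.9, 225.4, 290.8)]
brush [(0.7, 394.3, 158.5)]
spool [(0.52, 444.2, 160.8)]
side [[380.2799651020699, 0.0, 317.56170577612977], [0.0, 380.2799651020699, 192.59750266321598], [0.0, 0.0, 1.0]] [ 0.936595   -2.4285019   1.15885728] [350.72120364 271.01252934 966.88580299]
gauge [(0.82, 309.4, 191.7)]
next_hole [(0.98, 260.4, 204.0), (0.7, 387.2, 154.4)]
fence_face [(0.66, 294.7, 172.0)]
cheek_face [(0.65, 312.5, 167.3)]
book_home []
stop_face [(0.51, 290.6, 180.8)]
button_top []
book [(0.71, 329.0, 198.3)]
weight [(0.94, 392.7, 208.0), (0.54, 401.8, 188.4), (0.52, 383.2, 163.7)]
weight_knob [(0.92, 395.2, 198.6), (0.67, 403.4, 175.8), (0.62, 398.8, 139.1)]
jar [(0.94, 345.2, 153.4)]
brush [(0.96, 257.1, 284.7)]
spool [(0.55, 190.5, 298.5)]
1.4
```

View pics/scene0.png

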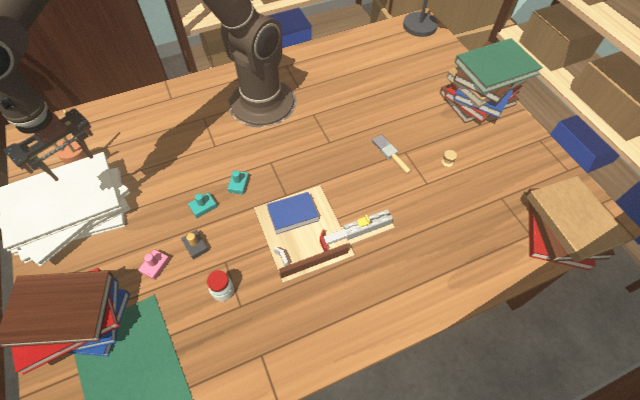

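View pics/side0.png

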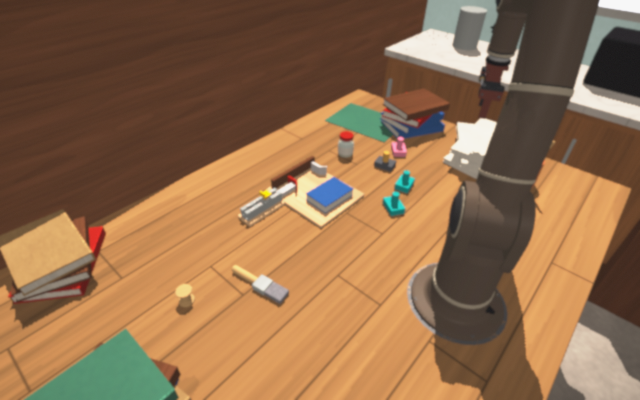

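Run:
```python
import cv2
a=cv2.imread("pics/scene0.png");b=cv2.imread("pics/side0.png")
cv2.imwrite("pics/scene0c.png",cv2.resize(a[150:320,140:410],None,fx=2.9,fy=2.9,interpolation=cv2.INTER_CUBIC))
cv2.imwrite("pics/side0c.png",cv2.resize(b[110:310,180:440],None,fx=3,fy=3,interpolation=cv2.INTER_CUBIC))
```

```text
(no output)
```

View pics/scene0c.png

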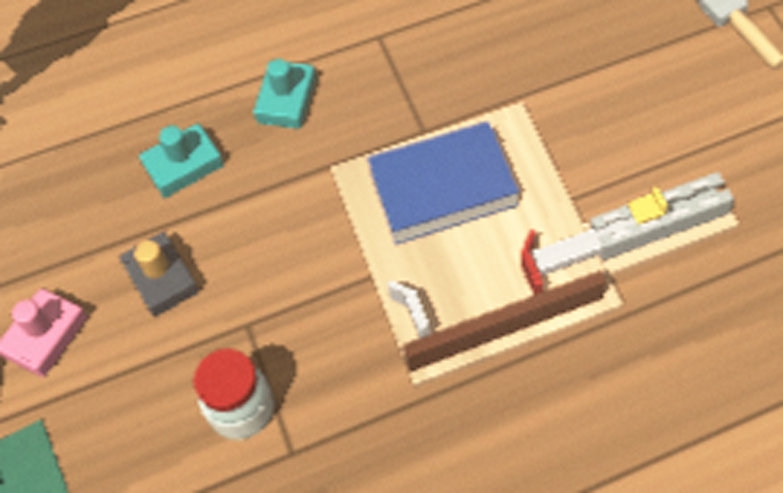

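View pics/side0c.png

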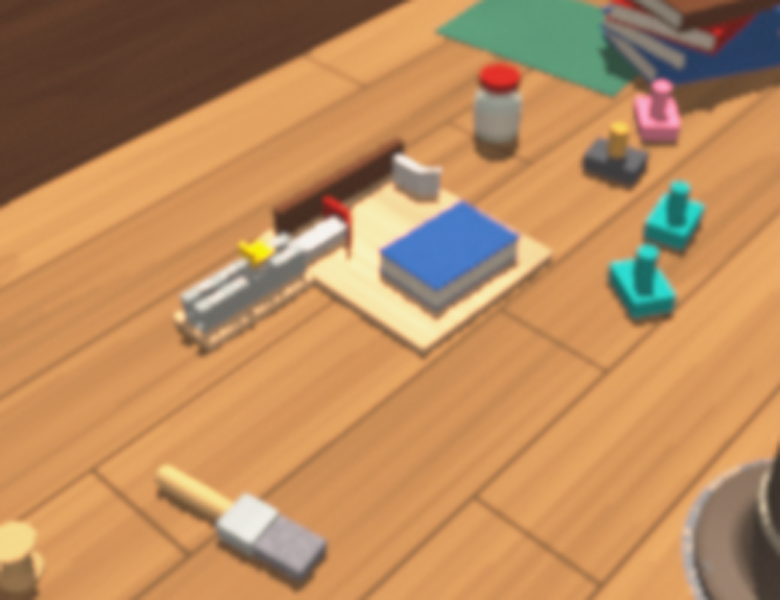

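```bash
cat > h.py <<'E'
import numpy as np,cv2
from scipy.optimize import least_squares
from scipy.spatial.transform import Rotation as R
CAM={"scene":(np.array([[415.438,0,317.930],[0,415.438,196.6606],[0,0,1.]]),np.array([2.20717123,1.44216973,-0.41282743]),np.array([-202.33484026,-344.75847496,1494.32676854])),
"side":(np.array([[380.28,0,317.5617],[0,380.28,192.5975],[0,0,1.]]),np.array([0.936595,-2.4285019,1.15885728]),np.array([350.72120364,271.01252934,966.88580299]))}
def proj(c,P):
    K,r,t=c; return cv2.projectPoints(np.float64(P).reshape(-1,1,3),np.float64(r),np.float64(t),K,None)[0].reshape(-1,2)
def wristcam(p,st):
    # st: state read just before; returns (K,rvec,tvec)
    T=np.eye(4);T[:3,:3]=R.from_euler('xyz',st["ee_rot"],degrees=True).as_matrix();T[:3,3]=st["position"]
    W=np.linalg.inv(T@np.array(p["hand_eye"]));return (np.array(p["K"]),cv2.Rodrigues(W[:3,:3])[0].ravel(),W[:3,3])
def unproj(c,uv,z):
    K,r,t=c;M=cv2.Rodrigues(np.float64(r))[0];d=M.T@np.linalg.inv(K)@np.array([uv[0],uv[1],1.]);o=-M.T@t
    return o+d*(z-o[2])/d[2]
def g2w(g,P):
    P=np.atleast_2d(np.float64(P));a=np.radians(g[2]);c,s=np.cos(a),np.sin(a)
    return np.c_[g[0]+c*P[:,0]-s*P[:,1],g[1]+s*P[:,0]+c*P[:,1],P[:,2]]
def fit(obs,x0,loss='soft_l1'):
    # obs: list of (cam,P,uv[,w])
    f=lambda g:np.concatenate([(proj(o[0],g2w(g,o[1]))[0]-o[2])*(o[3] if len(o)>3 else 1) for o in obs])
    r=least_squares(f,x0,loss=loss,x_scale=[10,10,1]);return r.x,f(r.x).reshape(-1,2)
E
python3 - <<'E'
from h import *
S,D=CAM["scene"],CAM["side"]
for uv in ((254.5,208.6),(321,185.5)):print(unproj(S,uv,12))
o=[(S,[-160,-100,12],(254.5,208.6)),(S,[-160,115,12],(321,185.5)),(S,[95,-100,12],(282.4,282.1)),(S,[95,115,12],(354.5,254.8)),(D,[-160,115,12],(321.7,227.3)),(D,[-160,-100,12],(363.7,193.3)),
(S,[30,164.5,60],(361.4,223.2)),(S,[70,0,32],(314.8,258.8)),(S,[30,199,44],(373.1,220.6))]
g,r=fit(o,[600,-200,20]);print(g,r.round(1).tolist())
# weight
for n,c,uv,z in (("wS",S,(194.9,244.4),0),("wD",D,(392.7,208),0),("wk brass top S",S,(191.5,234),62),("wk brass D",D,(386,152),62),("book S",S,(292.4,214.6),12),("jar",S,(225.4,290.8),0),("jarD",D,(345.2,153.4),0),("spool",S,(444,161),0),("pink",S,(153.7,268.6),0),("tq",S,(201.4,205.3),0),("tq2",S,(238,185),0)): print(n,unproj(c,uv,z).round(0))
E
```

```text
[ 424.18843083 -172.40623053   12.        ]
[427.76308395  43.15423725  12.        ]
[581.12298417 -76.99790745  -1.60293296] [[-0.7, -1.5], [-0.7, -0.7], [-0.0, 0.5], [0.5, 0.2], [-2.1, -2.2], [-0.2, -0.4], [1.3, -1.3], [-1.4, -0.1], [-0.0, 0.1]]
wS [ 461. -367.    0.]
wD [ 311. -187.   -0.]
wk brass top S [ 462. -361.   62.]
wk brass D [ 465. -365.   62.]
book S [489. -77.  12.]
jar [ 629. -327.    0.]
jarD [ 623. -333.    0.]
spool [493. 453.   0.]
pink [ 488. -490.    0.]
tq [ 341. -315.    0.]
tq2 [ 315. -191.    0.]
```

drive_tool:
  rows: [0.6,0.8,0.6,-0.8,0.6,0.8,0.6,-0.8,0.6,0.8,0.6,-0.8,0.6,0.8,0.6,-0.8,0.6,0.8,0.6,-0.9]
  hand: 0

```text
time_s: 1.82
position: [353.4, -430.3, 331.0]
ee_rot: [180.0, -0.0, -1.7]
wrist_force: [0.9, -0.7, 0.1]
grip_width: 58.0
```

drive_tool:
  rows: [0.6,0.3,0.2,0,0.6,0.3,0.2,0,0,0,0,0,0,0,0,0]

```text
time_s: 2.15
position: [402.2, -406.8, 346.2]
ee_rot: [180.0, -0.0, -1.3]
wrist_force: [-0.3, -0.4, -0.3]
grip_width: 31.3
```

Run:
```python
from station import status, optics, models
import cv2,pickle
st=status.get_state();p=optics.capture("wrist");cv2.imwrite("pics/w1.png",p["color"][:,:,::-1])
pickle.dump((st,p),open("w1.pkl","wb"))
print(st["position"],st["ee_rot"],p["hand_eye"])
for t in ("weight","weight_knob","jar"):
    print(t,[(round(d["conf"],2),round(d["position"][1]*640,1),round(d["position"][0]*400,1)) for d in models.mark_of(p,t)[:4]])
```

```text
[ 402.21459825 -406.78777687  346.16341232] [ 1.79979710e+02 -4.36921185e-02 -1.26695537e+00] [[ 7.42550897e-04 -9.60726460e-01 -2.77496159e-01  7.70000338e+01]
 [ 9.99999630e-01  8.34167889e-04 -2.12098576e-04  2.78516506e-01]
 [ 4.35247100e-04 -2.77495899e-01  9.60726723e-01 -1.62517155e+02]
 [ 0.00000000e+00  0.00000000e+00  0.00000000e+00  1.00000000e+00]]
weight [(0.97, 268.8, 186.6), (0.85, 365.6, 103.1), (0.85, 198.3, 211.7), (0.82, 295.6, 115.9)]
weight_knob [(0.82, 188.2, 216.6), (0.76, 259.7, 195.8), (0.65, 372.2, 103.6), (0.62, 103.7, 44.3)]
jar [(0.92, 267.3, 4.6), (0.6, 109.3, 106.8)]
```

View pics/w1.png

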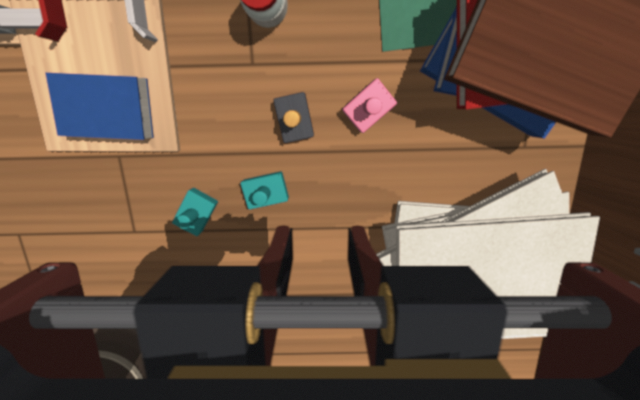

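drive_tool:
  rows: [0.4,1,0,0,0.4,1,0,0,0.4,1,0,0,0.4,1,0,0,0.4,1,0,0]

```text
time_s: 2.77
position: [477.6, -213.8, 345.7]
ee_rot: [180.0, 0.0, -1.6]
wrist_force: [1.5, -1.0, 0.5]
grip_width: 0.6
```

drive_tool:
  rows: [0.4,1,0,0,0.4,1,0,0,0.4,1,0,0,0.4,1,0,0,0,0,0,0]

```text
time_s: 3.18
position: [541.5, -51.3, 345.5]
ee_rot: [-179.8, -0.0, -0.9]
wrist_force: [-0.6, 1.3, -0.4]
grip_width: 0.2
```

drive_tool:
  rows: [0,0,0,0,0,0,0,0]

```text
time_s: 3.35
position: [539.6, -61.2, 345.4]
ee_rot: [180.0, 0.1, -1.5]
wrist_force: [0.2, -0.9, -0.5]
grip_width: 0.2
```

Run:
```python
from station import status, optics, models
import cv2,pickle
from h import *
st=status.get_state();p=optics.capture("wrist");cv2.imwrite("pics/w2.png",p["color"][:,:,::-1])
pickle.dump((st,p),open("w2.pkl","wb"))
print(st["time_s"],st["position"],st["ee_rot"],st["grip_width"])
c=wristcam(p,st);g=[581,-77,-1.6]
G={"next_hole":[30,199,44],"fence_face":[70,0,32],"cheek_face":[40,-70,30],"stop_face":[40,38,30],"button_top":[30,164.5,60],"book":None}
for t,P in G.items():
    print(t,[(round(d["conf"],2),round(d["position"][1]*640,1),round(d["position"][0]*400,1)) for d in models.mark_of(p,t)[:4]],proj(c,g2w(g,P)).round(0) if P else '')
for P in ([-160,-100,12],[-160,115,12],[95,-100,12],[95,115,12]):print(proj(c,g2w(g,P)).round(0))
```

```text
3.35 [539.63055234 -61.15106826 345.43456841] [ 1.79954402e+02  5.13247079e-02 -1.54321897e+00] 0.18126794679083333
next_hole [(0.69, 196.1, 115.2)] [[195. 111.]]
fence_face [(0.6, 330.3, 81.8), (0.53, 18.1, 184.9)] [[330.  83.]]
cheek_face [(0.66, 374.5, 105.4)] [[376. 104.]]
stop_face [(0.73, 305.0, 105.0)] [[304. 104.]]
button_top [(0.71, 216.5, 110.2), (0.41, 194.2, 113.7), (0.41, 497.1, 189.9)] [[215. 111.]]
book [(0.97, 330.1, 186.8), (0.29, 511.7, 199.4)] 
[[385. 223.]]
[[262. 223.]]
[[395.  67.]]
[[254.  66.]]
```

View pics/w2.png

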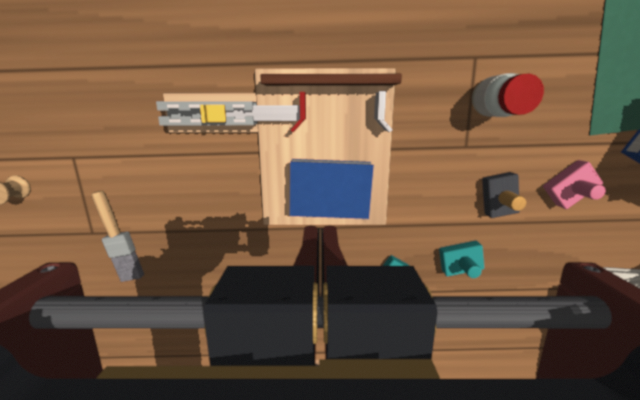

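drive_tool:
  rows: [0.4,0.8,-0.9,0,0.4,0.8,-0.9,0,0.4,0.8,-0.9,0,0.3,0.3,-0.9,0,0,0,0,0]

```text
time_s: 4.12
position: [589.3, 34.4, 214.1]
ee_rot: [-179.9, 0.5, -1.2]
wrist_force: [-0.7, 0.2, -0.6]
grip_width: 0.4
```

drive_tool:
  rows: [0,0,0,0,0,0,0,0]

```text
time_s: 4.28
position: [591.7, 30.2, 222.0]
ee_rot: [180.0, -0.0, -1.5]
wrist_force: [0.3, 0.4, -0.5]
grip_width: 0.4
```

Run:
```python
from station import status, optics, models
import cv2,pickle
from h import *
st=status.get_state();p=optics.capture("wrist");cv2.imwrite("pics/w3.png",p["color"][:,:,::-1])
pickle.dump((st,p),open("w3.pkl","wb"))
print(st["time_s"],st["position"],st["ee_rot"],st["grip_width"])
c=wristcam(p,st);g=[581,-77,-1.6]
G={"next_hole":[30,199,44],"fence_face":[70,0,32],"cheek_face":[40,-70,30],"stop_face":[40,38,30],"button_top":[30,164.5,60],"book":None}
for t,P in G.items():
    print(t,[(round(d["conf"],2),round(d["position"][1]*640,1),round(d["position"][0]*400,1)) for d in models.mark_of(p,t)[:4]],proj(c,g2w(g,P)).round(0) if P else '')
for P in ([-160,-100,12],[-160,115,12],[95,-100,12],[95,115,12]):print(proj(c,g2w(g,P)).round(0))
```

```text
4.2833 [591.74875586  30.23564018 222.04303928] [ 1.79976319e+02 -3.28600339e-02 -1.51799464e+00] 0.3814008213258759
next_hole [(0.78, 240.3, 159.5)] [[239. 158.]]
fence_face [(0.86, 415.2, 121.7), (0.41, 405.6, 159.1)] [[415. 121.]]
cheek_face [(0.9, 469.5, 151.2)] [[472. 148.]]
stop_face [(0.81, 378.4, 152.7)] [[379. 148.]]
button_top [(0.73, 270.9, 159.8), (0.57, 470.6, 150.4)] [[267. 160.]]
book [(0.71, 402.3, 246.6)] 
[[467. 289.]]
[[314. 289.]]
[[497.  99.]]
[[313.  99.]]
```

View pics/w3.png

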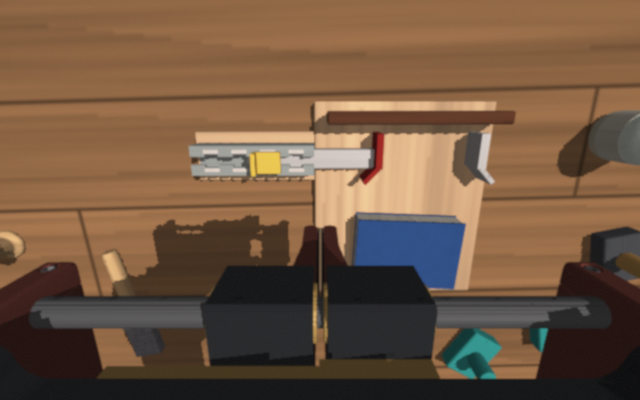

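Run:
```python
import cv2
a=cv2.imread("pics/w3.png")
cv2.imwrite("pics/w3a.png",cv2.resize(a[90:200,180:330],None,fx=5.2,fy=5.2,interpolation=cv2.INTER_CUBIC))
cv2.imwrite("pics/w3b.png",cv2.resize(a[90:300,300:520],None,fx=2.8,fy=2.8,interpolation=cv2.INTER_CUBIC))
```

```text
(no output)
```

View pics/w3a.png

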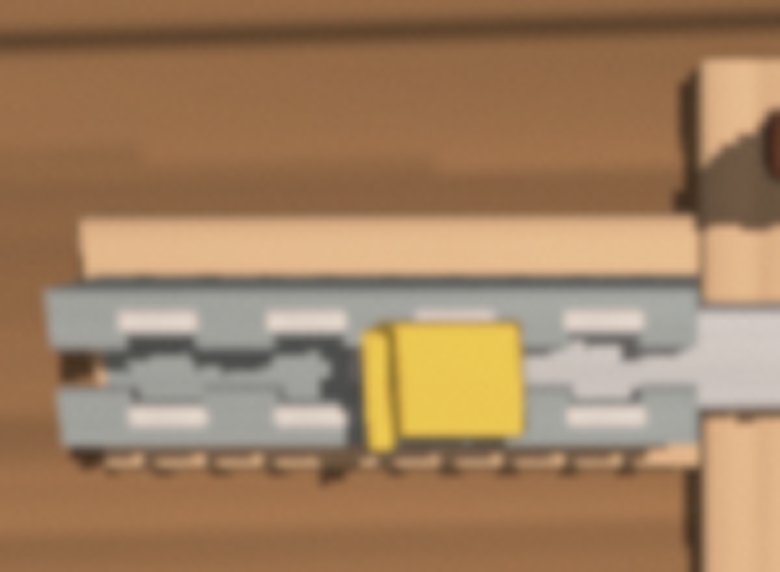

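View pics/w3b.png

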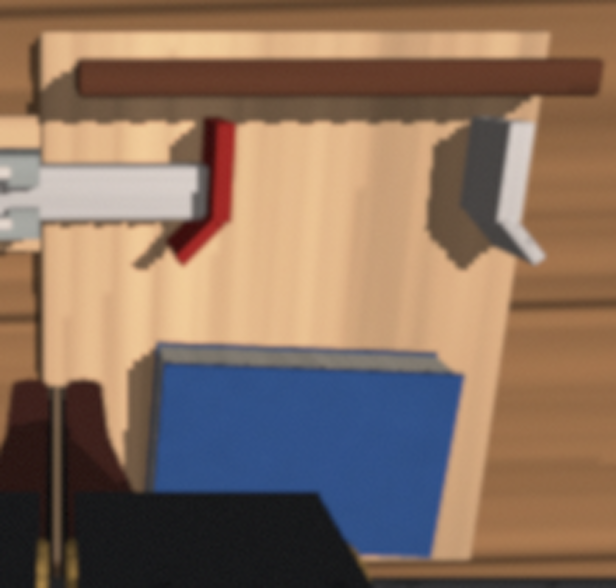

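Run:
```python
import pickle
from h import *
st,p=pickle.load(open("w3.pkl","rb"));c=wristcam(p,st)
a=lambda x,y:(180+x/5.2,90+y/5.2); b=lambda x,y:(300+x/2.8,90+y/2.8)
o=[(c,[30,164.5,60],a(459,380)),(c,[47,255,44],a(45,290)),(c,[13,255,44],a(60,445)),(c,[47,115,44],a(697,297)),(c,[13,115,44],a(697,447)),
(c,[95,115,12],b(41,33)),(c,[95,-100,12],b(549,33)),(c,[-160,-100,12],b(470,558)),(c,[70,100,52],b(78,95)),(c,[70,-100,52],b(600,97))]
g,r=fit(o,[581,-77,-1.6]);print(g,r.round(1).tolist())
for P in ([30,164.5,60],[30,199,44],[25,0,12],[70,0,32]): print(P,g2w(g,P).round(1))
o=[(c,[45,65,42],b(160,363)),(c,[45,-65,42],b(463,375)),(c,[-45,-65,42],b(432,557))]
k,r=fit(o,[490,-77,-3]);print("book",k,r.round(1).tolist())
```

```text
[578.15308931 -78.01848219  -1.41881149] [[-0.3, 0.3], [0.0, 0.1], [0.7, 0.1], [-0.2, -1.4], [0.0, -0.4], [-0.5, -0.4], [0.9, -0.6], [-0.0, 1.4], [-0.3, 1.1], [-0.1, 0.2]]
[30, 164.5, 60] [[612.2  85.7  60. ]]
[30, 199, 44] [[613.1 120.2  44. ]]
[25, 0, 12] [[603.1 -78.6  12. ]]
[70, 0, 32] [[648.1 -79.8  32. ]]
book [488.37306909 -76.81991641  -3.45345886] [[0.9, 0.5], [-0.1, -0.3], [-0.7, -0.3]]
```

drive_tool:
  rows: [0.2,0.5,-0.5,0,0.2,0.5,-0.7,0,0.1,0.36,-0.8,0,0,0,-0.8,0,0,0,0,0]

```text
time_s: 5.05
position: [607.8, 85.8, 103.5]
ee_rot: [179.9, 0.5, -1.4]
wrist_force: [-0.7, -1.0, -0.6]
grip_width: 0.8
```

drive_tool:
  rows: [0,0,0,0,0,0,0,0]

```text
time_s: 5.22
position: [612.4, 85.0, 111.0]
ee_rot: [180.0, -0.1, -1.5]
wrist_force: [1.0, 0.0, 0.7]
grip_width: 0.7
```

drive_tool:
  rows: [0,-0.1,-0.5,0,0,0,-0.5,0,0,0,0,0,0,0,0,0]

```text
time_s: 5.55
position: [612.1, 81.0, 70.8]
ee_rot: [180.0, -0.1, -1.5]
wrist_force: [-0.1, -0.5, 0.2]
grip_width: 0.5
```

Run:
```python
from station import status, optics, models
import cv2,pickle
from h import *
st=status.get_state();p=optics.capture("wrist");q=optics.capture("side")
pickle.dump((st,p),open("w4.pkl","wb"))
cv2.imwrite("pics/w4.png",cv2.resize(p["color"][60:320,190:450,::-1],None,fx=2.2,fy=2.2,interpolation=cv2.INTER_CUBIC))
cv2.imwrite("pics/s4.png",cv2.resize(q["color"][130:250,200:340,::-1],None,fx=4.5,fy=4.5,interpolation=cv2.INTER_CUBIC))
print(st["time_s"],st["position"],st["ee_rot"],st["wrist_force"])
```

```text
5.55 [612.07156596  80.99876495  70.79225631] [ 1.79997233e+02 -6.77022553e-02 -1.52443055e+00] [-0.11296186 -0.48272951  0.2193419 ]
```

View pics/w4.png

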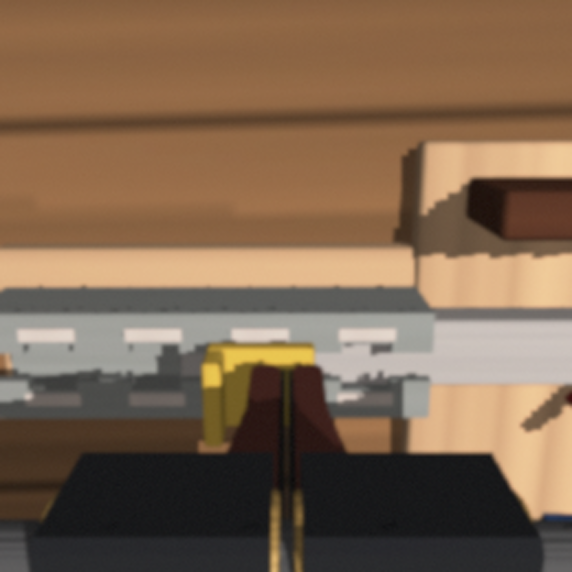

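View pics/s4.png

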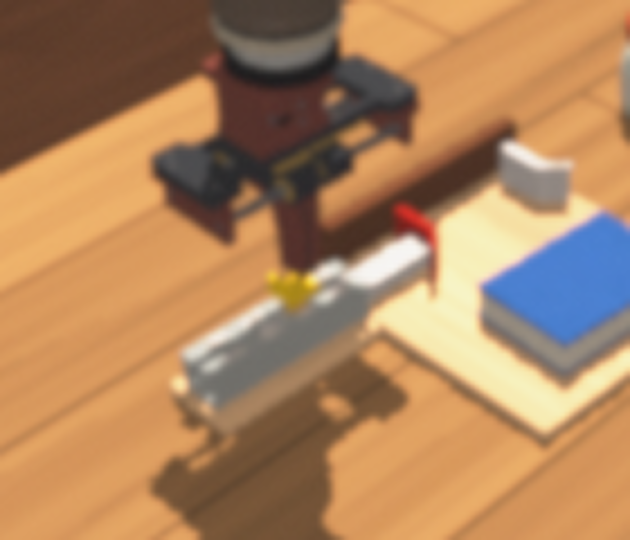

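drive_tool:
  rows: [0,0,-0.25,0,0,0,-0.1,0,0,0,0,0]

```text
time_s: 5.9
position: [612.7, 81.8, 55.6]
ee_rot: [-180.0, -0.2, -1.5]
wrist_force: [2.7, 0.0, 5.8]
grip_width: 0.5
```

drive_tool:
  rows: [0,0,-0.05,0,0,0,-0.03,0,0,0,0,0]

```text
time_s: 6.15
position: [612.8, 81.8, 53.0]
ee_rot: [-180.0, -0.2, -1.5]
wrist_force: [2.0, 0.4, 7.0]
grip_width: 0.5
```

drive_tool:
  rows: [0,0.1,0,0,0,0.1,0,0,0,0,0,0]

```text
time_s: 6.4
position: [613.0, 90.2, 53.3]
ee_rot: [-180.0, -0.2, -1.4]
wrist_force: [1.8, 1.8, 6.3]
grip_width: 0.4
```

drive_tool:
  rows: [0,0.1,0,0,0,0.1,0,0,0,0,0,0]

```text
time_s: 6.65
position: [613.2, 98.3, 53.4]
ee_rot: [-180.0, -0.2, -1.4]
wrist_force: [2.7, 0.7, 6.6]
grip_width: 0.3
```

```bash
cat > look.py <<'E'
import sys,pickle
from station import status, optics, models
from h import *
n=sys.argv[1];x0,x1,y0,y1=map(int,sys.argv[2:6]);cam=sys.argv[6] if len(sys.argv)>6 else "wrist"
st=status.get_state();p=optics.capture(cam);pickle.dump((st,p),open(n+".pkl","wb"))
f=min(780/(x1-x0),590/(y1-y0));cv2.imwrite(f"pics/{n}.png",cv2.resize(p["color"][y0:y1,x0:x1,::-1],None,fx=f,fy=f,interpolation=cv2.INTER_CUBIC))
print(n,"t",round(st["time_s"],2),st["position"].round(1),st["ee_rot"].round(1),st["wrist_force"].round(1),"scale",round(f,3))
c=wristcam(p,st) if cam=="wrist" else CAM[cam]
for t in sys.argv[7:]:
    for d in models.mark_of(p,t)[:3]:print(t,round(d["conf"],2),round(d["position"][1]*640,1),round(d["position"][0]*400,1))
E
python3 look.py w5 170 490 60 300 wrist stop_face button_top
```

```text
w5 t 6.65 [613.2  98.3  53.4] [-180.    -0.2   -1.4] [2.7 0.7 6.6] scale 2.438
stop_face 0.95 509.1 215.1
button_top 0.8 313.5 241.4
```

View pics/w5.png

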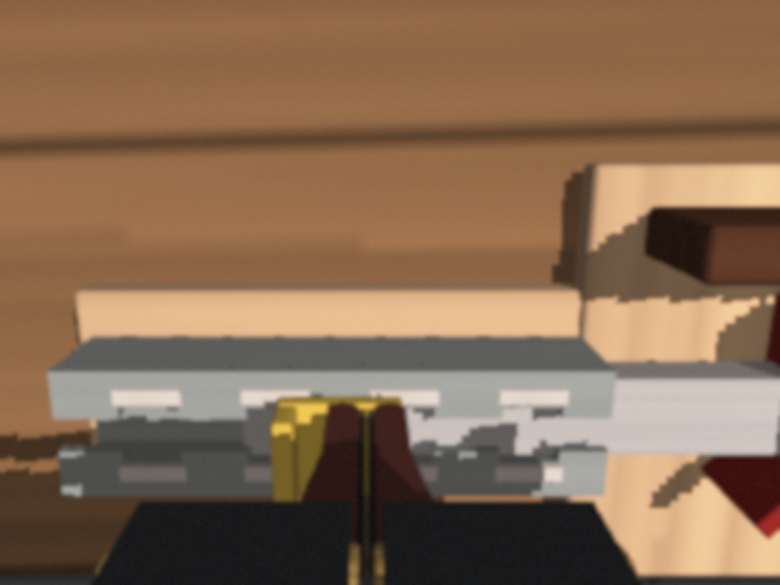

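drive_tool:
  rows: [0,0,0.16,0,0,0.1,0,0,0,0.1,0,0,0,0,0,0]

```text
time_s: 7.13
position: [610.7, 106.2, 58.1]
ee_rot: [180.0, 0.1, -1.4]
wrist_force: [-0.0, 0.5, 0.5]
grip_width: 0.5
```

drive_tool:
  rows: [0,0.05,0,0,0,0.05,0,0,0,0,0,0]

```text
time_s: 7.38
position: [610.8, 109.1, 57.9]
ee_rot: [179.9, 0.1, -1.5]
wrist_force: [-1.0, -2.8, 1.7]
grip_width: 0.4
```

drive_tool:
  rows: [0,0.05,0.06,0,0,0.06,0,0,0,0,0,0]

```text
time_s: 7.63
position: [610.6, 112.3, 59.9]
ee_rot: [179.9, 0.1, -1.5]
wrist_force: [-1.2, -4.0, -1.8]
grip_width: 0.4
```

drive_tool:
  rows: [0,0.06,0,0,0,0.06,0,0,0,0,0,0]

```text
time_s: 7.88
position: [610.7, 117.5, 60.0]
ee_rot: [179.9, 0.1, -1.5]
wrist_force: [-0.6, -4.8, -2.6]
grip_width: 0.3
```

drive_tool:
  rows: [0,0.05,0,0,0,0.05,0,0,0,0,0,0]

```text
time_s: 8.13
position: [611.1, 123.3, 60.6]
ee_rot: [-180.0, 0.0, -1.4]
wrist_force: [-1.3, -1.8, -1.0]
grip_width: 0.8
```

```bash
python3 look.py w6 170 490 60 300 wrist button_top
```

```text
w6 t 8.13 [611.1 123.3  60.6] [-180.     0.    -1.4] [-1.3 -1.8 -1. ] scale 2.438
button_top 0.86 325.4 240.4
```

View pics/w6.png

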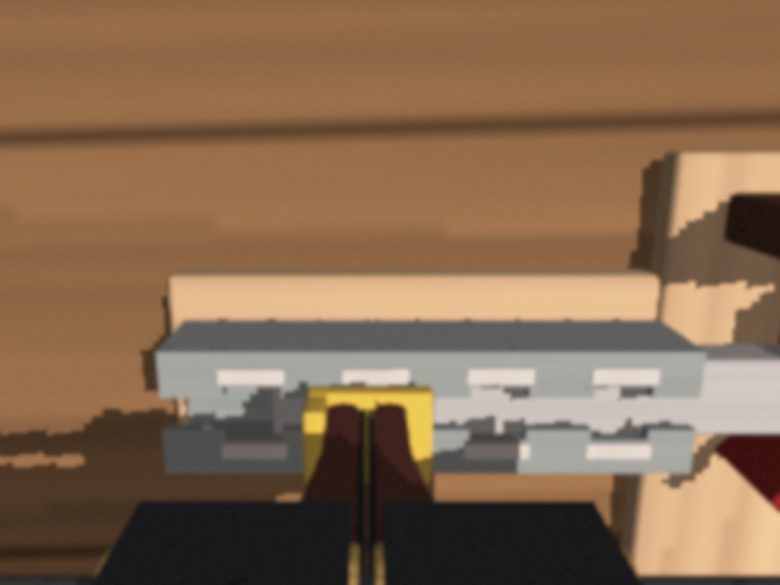

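drive_tool:
  rows: [0,0.03,0,0,0,0.03,0,0,0,0,0,0]

```text
time_s: 8.48
position: [611.2, 123.4, 60.7]
ee_rot: [179.9, 0.0, -1.5]
wrist_force: [-1.2, -6.3, 0.2]
grip_width: 0.6
```

drive_tool:
  rows: [0,-0.1,0.05,0,0,-0.05,0.3,0,0,0,0.6,0,0,-0.5,0.8,0,0,-0.5,0.8,0]

```text
time_s: 8.9
position: [611.2, 81.3, 164.7]
ee_rot: [-179.9, -0.0, -1.2]
wrist_force: [1.4, -0.2, -0.8]
grip_width: 0.3
```

drive_tool:
  rows: [-0.2,-0.8,0.5,0,-0.2,-0.8,0.5,0,0,0,0,0,0,0,0,0]

```text
time_s: 9.23
position: [596.5, 13.5, 205.6]
ee_rot: [-180.0, -0.3, -1.7]
wrist_force: [-0.3, -0.8, 0.2]
grip_width: 0.4
```

```bash
python3 look.py w7 140 540 60 300 wrist stop_face button_top book; python3 look.py s7 200 340 130 250 side
```

```text
w7 t 9.23 [596.5  13.5 205.6] [-180.    -0.3   -1.7] [-0.3 -0.8  0.2] scale 1.95
stop_face 0.8 337.1 156.7
button_top 0.75 218.1 172.8
book 0.64 393.2 256.5
s7 t 9.43 [595.2  17.1 202.4] [-179.9    0.    -1.3] [ 0.7 -0.7 -0.1] scale 4.917
```

View pics/w7.png

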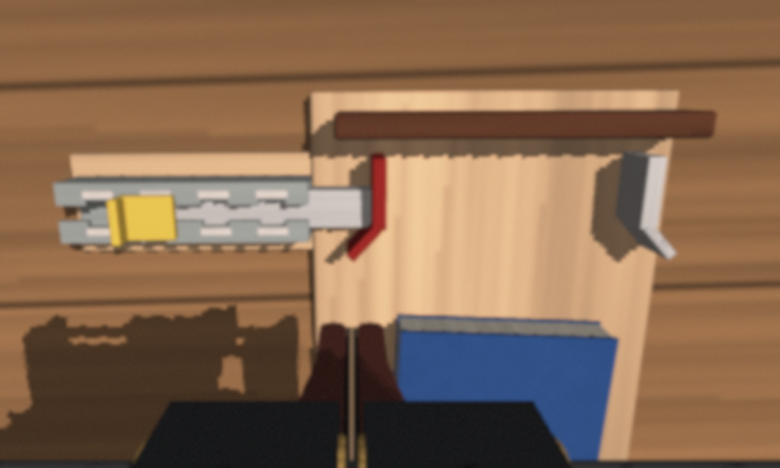

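View pics/s7.png

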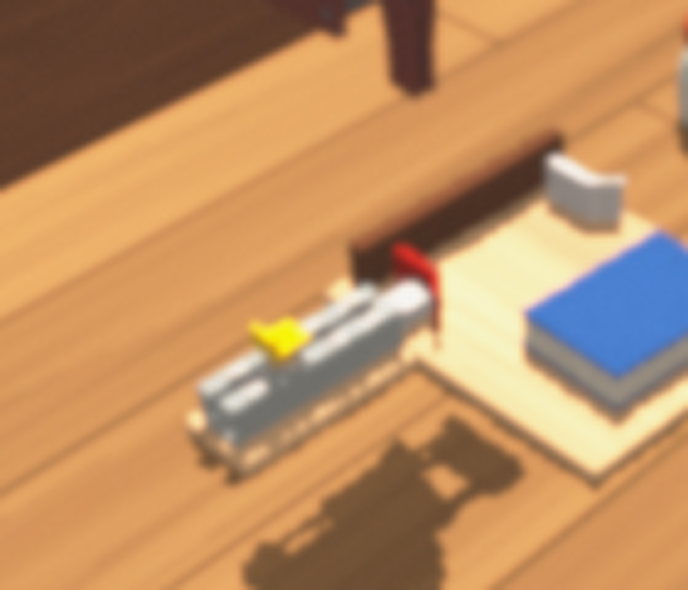

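drive_tool:
  rows: [-0.9,-0.4,0,0,-0.9,-0.4,0,0,-0.9,-0.4,0,0,-0.9,-0.5,0,0,-0.9,-0.5,-0.1,0]
  hand: 100

```text
time_s: 9.9
position: [414.1, -72.2, 198.5]
ee_rot: [-180.0, 0.0, -1.3]
wrist_force: [1.0, -0.7, -0.3]
grip_width: 30.4
```

drive_tool:
  rows: [0,0,0,0,0,0,0,0]

```text
time_s: 10.07
position: [414.1, -73.1, 198.6]
ee_rot: [180.0, 0.0, -1.5]
wrist_force: [0.7, 0.5, -0.3]
grip_width: 43.5
```

```bash
python3 look.py w8 60 640 0 400 wrist book
```

```text
w8 t 10.07 [414.1 -73.1 198.6] [180.    0.   -1.5] [ 0.7  0.5 -0.3] scale 1.345
book 0.92 322.0 110.8
book 0.71 12.3 188.0
```

View pics/w8.png

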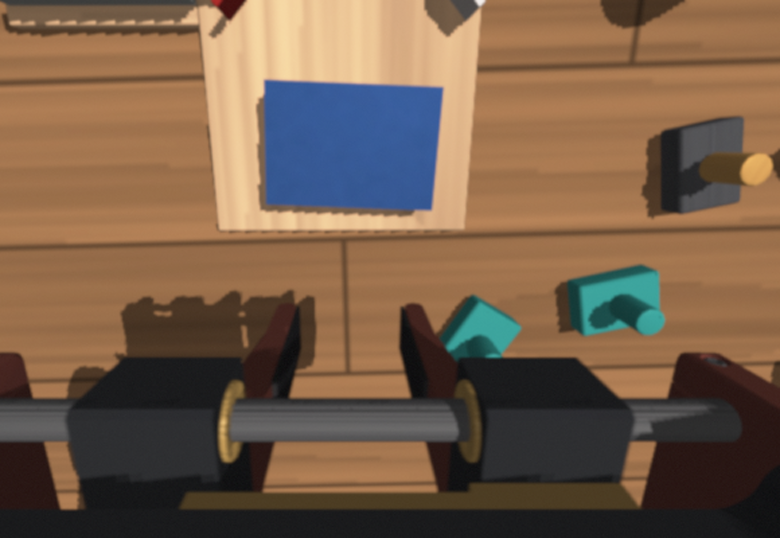

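Run:
```python
import pickle
from h import *
st,p=pickle.load(open("w8.pkl","rb"));c=wristcam(p,st)
b=lambda x,y:(60+x/1.345,y/1.345)
G=[578.15,-78.02,-1.42]
o=[(c,[45,65,42],b(267,80)),(c,[45,-65,42],b(442,87)),(c,[-45,-65,42],b(432,210)),(c,[-45,65,42],b(265,206))]
k,r=fit(o,[490,-77,-3]);print("book",k,r.round(1).tolist())
o=[(c,[-160,-100,12],b(464,231)),(c,[-160,115,12],b(219,232))]
print(fit(o,G)[0])
# weight: knob top center
print("knob",unproj(c,b(757,169),62)); 
# base top corners
for q in ((663,135),(742,117),(738,199),(684,212)): print(unproj(c,b(*q),24).round(1))
```

```text
book [488.34258469 -76.52616012  -3.42900549] [[-2.7, 0.3], [0.6, -0.0], [-0.2, 0.4], [0.9, -0.8]]
[578.05919747 -77.4544876   -1.25056922]
knob [ 466.62201067 -367.02558987   62.        ]
[ 491.8 -323.2   24. ]
[ 503.7 -382.4   24. ]
[ 439.6 -394.5   24. ]
[ 429.9 -352.2   24. ]
```

drive_tool:
  rows: [0,0,-0.9,0,0,0,-0.9,0,0,0,-0.9,0,0,0,-0.9,0,0,0,-0.6,0]

```text
time_s: 10.58
position: [415.8, -71.0, 27.8]
ee_rot: [-179.9, 0.1, -1.3]
wrist_force: [-0.4, -0.1, -0.6]
grip_width: 85.2
```

drive_tool:
  rows: [0,0,-0.2,0,0,0,0,0,0,0,0,0]

```text
time_s: 10.83
position: [416.4, -72.0, 22.9]
ee_rot: [-180.0, 0.0, -1.4]
wrist_force: [0.4, 0.7, 0.8]
grip_width: 87.9
```

drive_tool:
  rows: [0.3,-0.01,0,0,0.25,-0.01,0,0,0.25,-0.01,0,0,0.25,-0.01,0,0,0.25,-0.01,0,0]

```text
time_s: 11.25
position: [468.6, -75.0, 23.5]
ee_rot: [180.0, -0.0, -1.5]
wrist_force: [-2.6, -0.2, 1.8]
grip_width: 87.7
```

drive_tool:
  rows: [0.25,-0.01,0,0,0.25,-0.01,0,0,0.2,-0.01,0,0,0.1,0,0,0,0,0,0,0]

```text
time_s: 11.67
position: [500.8, -75.9, 22.7]
ee_rot: [-180.0, -0.1, -1.5]
wrist_force: [-0.2, -0.1, 0.5]
grip_width: 87.8
```

```bash
python3 look.py w9 140 500 0 270 wrist book stop_face
```

```text
w9 t 11.67 [500.8 -75.9  22.7] [-1.8e+02 -1.0e-01 -1.5e+00] [-0.2 -0.1  0.5] scale 2.167
book 0.95 321.9 143.1
stop_face 0.83 163.4 12.9
```

View pics/w9.png

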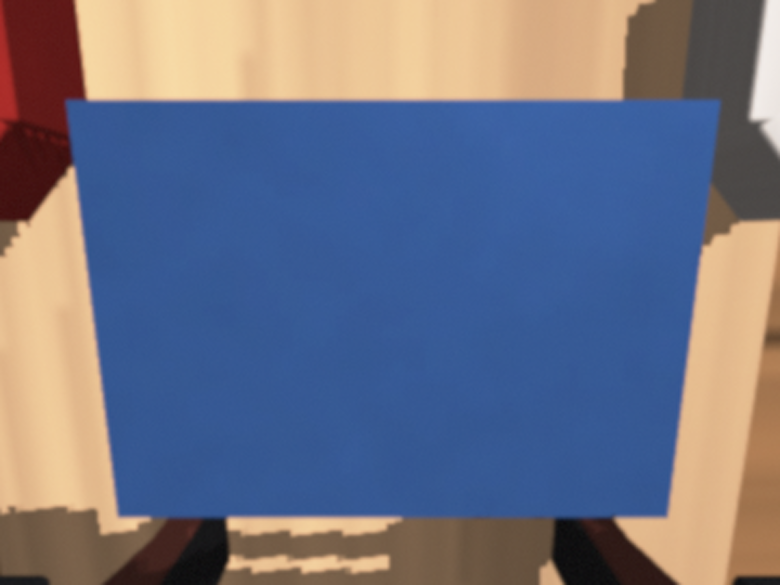

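drive_tool:
  rows: [0.2,-0.02,0,0,0.2,-0.02,0,0,0.2,-0.02,0,0,0.15,0,0,0,0,0,0,0]

```text
time_s: 12.23
position: [531.3, -78.4, 22.9]
ee_rot: [-180.0, -0.1, -1.5]
wrist_force: [0.6, 0.1, 1.2]
grip_width: 87.6
```

drive_tool:
  rows: [0.15,0,0,0,0.1,0,0,0,0.05,0,0,0,0,0,0,0]

```text
time_s: 12.57
position: [542.0, -78.4, 22.8]
ee_rot: [-180.0, -0.0, -1.5]
wrist_force: [0.1, 0.3, 0.5]
grip_width: 88.0
```

drive_tool:
  rows: [0.06,0,0,0,0.06,0,0,0,0,0,0,0]

```text
time_s: 12.82
position: [546.5, -78.5, 22.8]
ee_rot: [180.0, -0.0, -1.5]
wrist_force: [-0.2, 0.2, -0.6]
grip_width: 88.3
```

drive_tool:
  rows: [0.05,0,0,0,0.05,0,0,0,0,0,0,0]

```text
time_s: 13.07
position: [546.5, -78.5, 22.3]
ee_rot: [180.0, 0.4, -1.5]
wrist_force: [-12.4, 0.0, 9.6]
grip_width: 87.8
```

drive_tool:
  rows: [-0.2,0,0,0,-0.4,0,0,0,-0.4,0,0.5,0,-0.2,0,0.8,0,0,0,0.8,0]

```text
time_s: 13.48
position: [499.8, -78.4, 106.9]
ee_rot: [-180.0, 0.2, -1.5]
wrist_force: [0.9, -0.7, -0.1]
grip_width: 87.6
```

drive_tool:
  rows: [0,0,0.8,0,0,0,0.8,0,0,0,0.5,0,0,0,0,0,0,0,0,0]

```text
time_s: 13.9
position: [503.2, -78.6, 192.1]
ee_rot: [180.0, -0.2, -1.5]
wrist_force: [0.1, -0.2, -1.2]
grip_width: 87.9
```

```bash
python3 look.py w10 120 520 0 300 wrist stop_face button_top; python3 look.py c10 230 420 190 300 scene
```

```text
w10 t 13.9 [503.2 -78.6 192.1] [180.   -0.2  -1.5] [ 0.1 -0.2 -1.2] scale 1.95
stop_face 0.93 243.3 68.6
button_top 0.86 99.1 74.7
c10 t 14.05 [501.6 -78.4 189.6] [-1.8e+02  1.0e-01 -1.5e+00] [-0.7  0.3 -0.2] scale 4.105
```

View pics/w10.png

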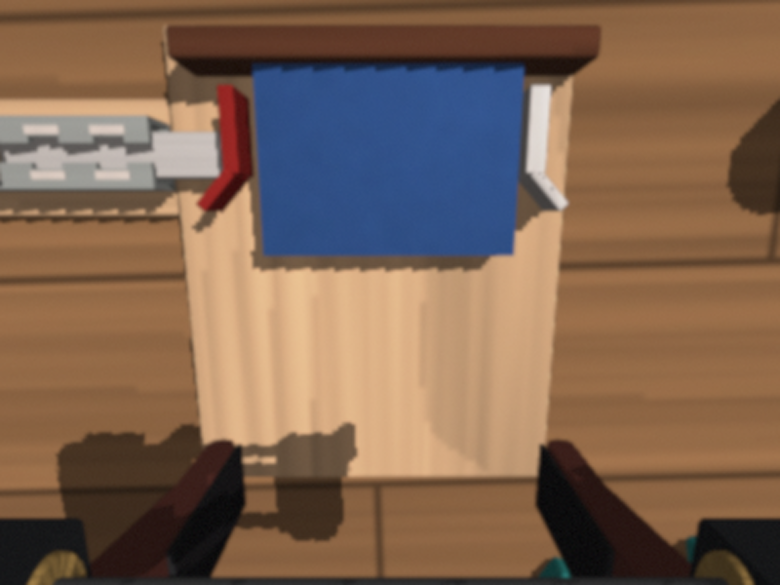

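Run:
```python
import pickle
from h import *
st,p=pickle.load(open("w10.pkl","rb"));c=wristcam(p,st)
b=lambda x,y:(120+x/1.95,y/1.95)
o=[(c,[45,65,42],b(253,65)),(c,[45,-65,42],b(524,65)),(c,[-45,-65,42],b(514,255)),(c,[-45,65,42],b(264,255))]
k,r=fit(o,[600,-77,-2]);print("book",k,r.round(1).tolist())
o=[(c,[-160,-100,12],b(546,478)),(c,[-160,115,12],b(202,478)),(c,[70,100,52],b(197,58)),(c,[70,-100,52],b(580,58))]
print(fit(o,[578,-78,-1.4]))
print(unproj(c,(243.3,68.6),30))
```

```text
book [602.70242823 -80.89280943  -1.39393146] [[-0.2, -0.4], [0.3, -0.5], [-0.1, 0.5], [-0.1, 0.6]]
(array([578.00493801, -78.30140772,  -1.43993749]), array([[ -1.18096582,  -0.23377042],
       [  1.19215712,  -0.2155293 ],
       [-14.95919248,   0.18272145],
       [ 10.74562762,   0.18830161]]))
[620.10672288  -5.45198132  30.        ]
```

drive_tool:
  rows: [-0.4,-0.9,0,0,-0.4,-0.9,0,0,-0.4,-0.9,0,0,-0.4,-0.9,0,0,-0.3,-0.9,0,0]

```text
time_s: 14.52
position: [424.3, -259.7, 189.7]
ee_rot: [-180.0, 0.1, -1.5]
wrist_force: [0.6, 0.3, 0.2]
grip_width: 87.5
```

drive_tool:
  rows: [-0.1,-0.9,0,0,0,-0.9,0,0,0,-0.9,0,0,0,0,0,0,0,0,0,0]

```text
time_s: 14.93
position: [421.0, -368.0, 189.0]
ee_rot: [-179.9, 0.1, -1.7]
wrist_force: [0.5, 0.6, 0.4]
grip_width: 87.8
```

```bash
python3 look.py w11 100 540 0 330 wrist weight weight_knob
```

```text
w11 t 14.93 [ 421. -368.  189.] [-1.799e+02  1.000e-01 -1.700e+00] [0.5 0.6 0.4] scale 1.773
weight 0.78 319.0 134.3
weight 0.67 424.1 118.5
weight 0.63 183.7 262.5
weight_knob 0.94 272.6 248.5
weight_knob 0.94 436.6 119.0
weight_knob 0.81 169.6 283.8
```

View pics/w11.png

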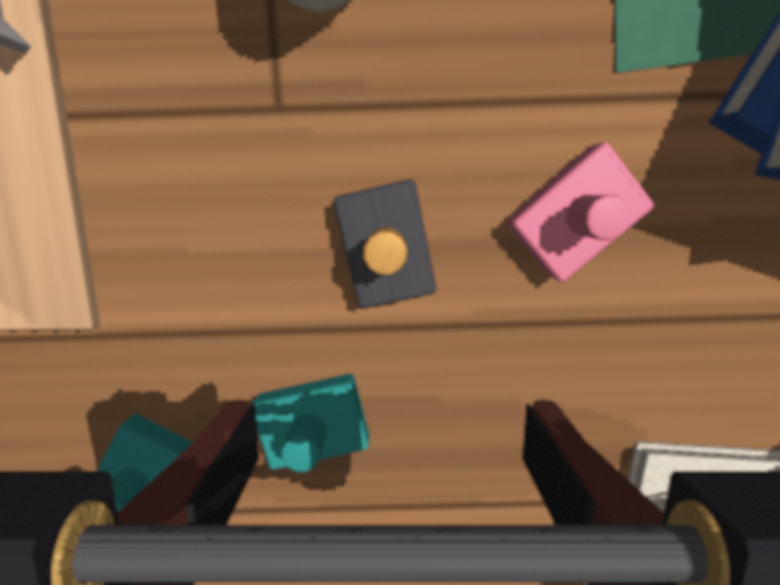

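Run:
```python
import pickle
from h import *
st,p=pickle.load(open("w11.pkl","rb"));c=wristcam(p,st)
b=lambda x,y:(100+x/1.773,y/1.773)
o=[(c,[35,25,24],b(335,197)),(c,[35,-25,24],b(413,181)),(c,[-35,-25,24],b(435,291)),(c,[-35,25,24],b(361,307))]
k,r=fit(o,[466,-366,5]);print("weight",k,r.round(1).tolist())
print("knob",unproj(c,b(386,252),62))
print("pink",unproj(c,b(580,212),24),"tq",unproj(c,b(312,420),24))
```

```text
weight [ 465.9048289  -367.03630378   11.21527746] [[-2.1, -0.4], [0.8, -2.5], [1.9, 0.8], [-0.8, 1.7]]
knob [ 466.28496813 -367.31216764   62.        ]
pink [ 482.27919476 -482.35080832   24.        ] tq [ 353.30165259 -314.52748282   24.        ]
```

drive_tool:
  rows: [0.4,0.03,0,0.7,0.4,0,0,0.7,0.3,0,-0.3,0.6,0.03,0,-0.8,0,0,0,-0.8,0]

```text
time_s: 15.5
position: [470.0, -363.7, 115.2]
ee_rot: [179.9, -0.2, 10.8]
wrist_force: [-0.2, -0.1, 0.0]
grip_width: 87.9
```

drive_tool:
  rows: [0,0,-0.8,0,0,0,-0.4,0,0,0,0,0,0,0,0,0]

```text
time_s: 15.83
position: [467.6, -363.6, 66.4]
ee_rot: [-179.9, 0.1, 10.7]
wrist_force: [-0.1, 0.4, 0.2]
grip_width: 87.9
```

```bash
python3 look.py w12 100 540 0 330 wrist weight_knob
```

```text
w12 t 15.83 [ 467.6 -363.6   66.4] [-1.799e+02  1.000e-01  1.070e+01] [-0.1  0.4  0.2] scale 1.773
weight_knob 0.64 503.4 239.1
weight_knob 0.63 221.7 362.9
weight_knob 0.56 322.3 231.0
```

View pics/w12.png

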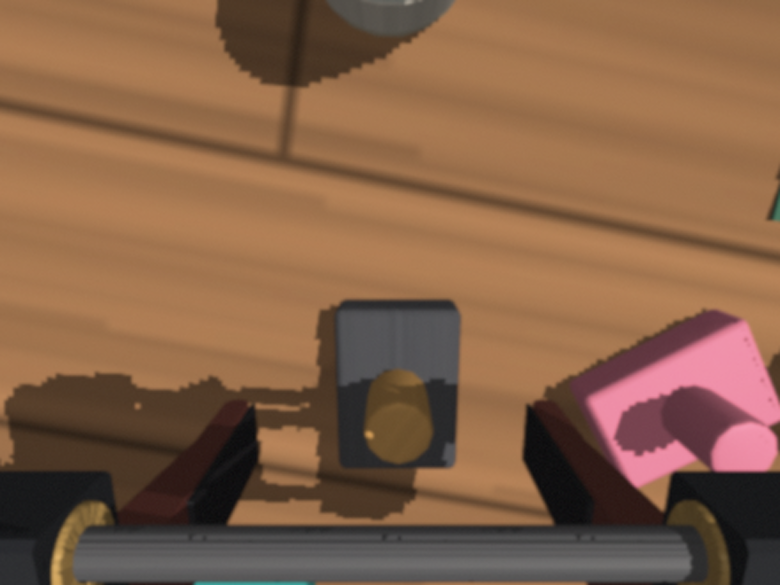

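drive_tool:
  rows: [-0.02,-0.08,-0.4,0,0,0,-0.4,0,0,0,-0.14,0,0,0,0,0,0,0,0,0]
  hand: 60

```text
time_s: 16.35
position: [467.2, -368.6, 30.3]
ee_rot: [180.0, -0.1, 10.5]
wrist_force: [0.5, -1.4, -0.0]
grip_width: 57.8
```

drive_tool:
  rows: [0,0.02,-0.06,0,0,0,0,0]

```text
time_s: 16.52
position: [467.1, -367.7, 27.6]
ee_rot: [179.9, -0.1, 10.5]
wrist_force: [-0.4, 0.1, -0.6]
grip_width: 53.2
```

drive_tool:
  rows: [0,0,0,0,0,0,0,0,0,0,0,0,0,0,0,0,0,0,0,0]
  hand: 0

```text
time_s: 16.93
position: [466.6, -367.0, 26.9]
ee_rot: [-179.9, 0.0, 10.5]
wrist_force: [-0.9, -2.4, -0.2]
grip_width: 23.3
```

drive_tool:
  rows: [0,0,0,0,0,0,0,0,0,0,0,0]

```text
time_s: 17.18
position: [466.5, -367.1, 26.8]
ee_rot: [-180.0, 0.0, 10.6]
wrist_force: [-1.3, 3.7, 3.7]
grip_width: 23.6
```

drive_tool:
  rows: [0,0,0.2,0,0,0,0.4,0,0,0,0.6,0,0,0,0.7,0,0,0,0.6,0]

```text
time_s: 17.6
position: [465.7, -367.7, 127.3]
ee_rot: [-179.9, 0.1, 10.5]
wrist_force: [1.4, -0.8, -7.3]
grip_width: 23.1
```

drive_tool:
  rows: [0.2,0.5,0,-0.3,0.3,0.7,0,-0.3,0.4,0.8,0,-0.3,0.4,0.8,0,-0.3,0.4,0.8,0,-0.3]

```text
time_s: 18.02
position: [534.1, -222.7, 126.2]
ee_rot: [-180.0, 0.1, 1.4]
wrist_force: [1.6, 0.1, -8.5]
grip_width: 23.2
```

drive_tool:
  rows: [0.4,0.8,0,-0.3,0.4,0.8,0,-0.2,0.4,0.8,0,0,0.3,0.6,0,0,0.1,0.3,0,0]

```text
time_s: 18.43
position: [599.9, -86.4, 126.1]
ee_rot: [-179.9, -0.0, -1.2]
wrist_force: [0.5, 0.6, -7.9]
grip_width: 23.9
```

drive_tool:
  rows: [0,0,0,0,0,0,0,0,0,0,0,0]

```text
time_s: 18.68
position: [597.6, -93.5, 126.1]
ee_rot: [179.9, 0.1, -1.5]
wrist_force: [0.3, -0.7, -8.2]
grip_width: 23.6
```

```bash
python3 look.py w13 100 540 0 330 wrist book weight
```

```text
w13 t 18.68 [597.6 -93.5 126.1] [ 1.799e+02  1.000e-01 -1.500e+00] [ 0.3 -0.7 -8.2] scale 1.773
book 0.69 221.3 174.1
book 0.67 303.3 185.2
weight 0.65 319.3 226.2
weight 0.63 506.4 383.7
```

View pics/w13.png

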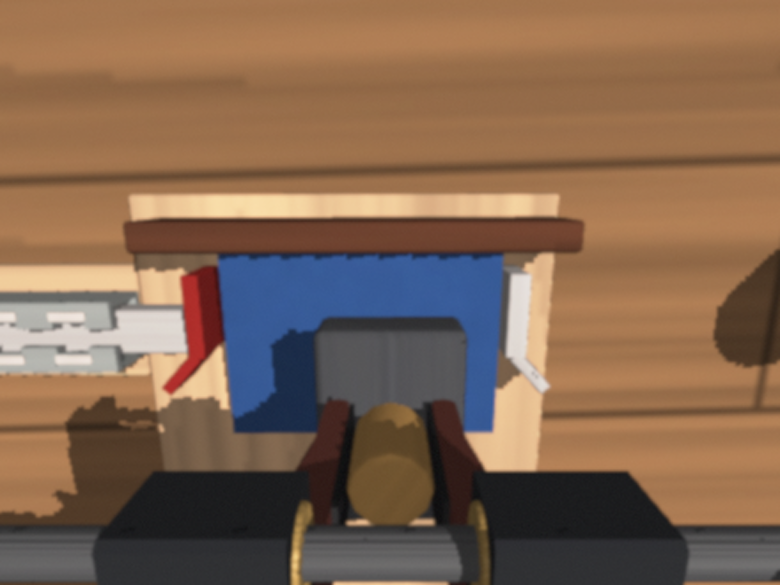

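Run:
```python
import pickle
from h import *
st,p=pickle.load(open("w13.pkl","rb"));c=wristcam(p,st)
b=lambda x,y:(100+x/1.773,y/1.773)
o=[(c,[45,65,42],b(219,254)),(c,[45,-65,42],b(503,254)),(c,[-45,-65,42],b(492,432)),(c,[-45,65,42],b(234,432))]
print(fit(o,[603,-80,-1.4]))
```

```text
(array([602.59573928, -80.66902004,  -1.60859541]), array([[-0.55816941, -0.75882853],
       [ 0.32977805, -0.48475439],
       [ 0.37516925,  1.04406516],
       [-0.15994504,  0.862393  ]]))
```

drive_tool:
  rows: [0.13,0.3,0,0,0,0,-0.3,0,0,0,-0.5,0,0,0,-0.3,0,0,0,0,0]

```text
time_s: 19.25
position: [601.2, -79.5, 79.1]
ee_rot: [-180.0, 0.3, -1.5]
wrist_force: [-0.5, 0.2, -8.2]
grip_width: 23.8
```

drive_tool:
  rows: [0,0,0,0,0,0,0,0]

```text
time_s: 19.42
position: [604.2, -79.7, 83.1]
ee_rot: [180.0, -0.0, -1.5]
wrist_force: [0.4, -0.3, -8.3]
grip_width: 23.6
```

drive_tool:
  rows: [-0.03,-0.02,-0.15,0,0,0,-0.12,0,0,0,0,0,0,0,0,0]

```text
time_s: 19.75
position: [602.4, -80.5, 71.8]
ee_rot: [180.0, 0.0, -1.5]
wrist_force: [-0.6, 0.3, -8.0]
grip_width: 23.2
```

drive_tool:
  rows: [0,0,-0.03,0,0,0,-0.03,0,0,0,0,0]

```text
time_s: 20.0
position: [602.6, -80.4, 69.5]
ee_rot: [180.0, -0.0, -1.5]
wrist_force: [0.3, 0.0, -7.3]
grip_width: 23.3
```

drive_tool:
  rows: [0,0,-0.02,0,0,0,0,0]

```text
time_s: 20.17
position: [602.8, -80.4, 68.9]
ee_rot: [180.0, -0.0, -1.5]
wrist_force: [0.4, -0.1, -8.0]
grip_width: 23.3
```

drive_tool:
  rows: [0,0,-0.015,0,0,0,0,0]

```text
time_s: 20.33
position: [602.8, -80.5, 68.9]
ee_rot: [180.0, -0.0, -1.5]
wrist_force: [-2.8, 0.0, 0.2]
grip_width: 23.4
```

drive_tool:
  rows: [0,0,0,0,0,0,0,0,0,0,0,0,0,0,0,0,0,0,0,0]
  hand: 70

```text
time_s: 20.75
position: [603.0, -80.4, 68.4]
ee_rot: [180.0, -0.0, -1.5]
wrist_force: [0.5, -0.2, -0.4]
grip_width: 53.8
```

drive_tool:
  rows: [0,0,0.2,0,0,0,0.6,0,0,0,0.8,0,0,0,0.9,0,0,0,0.9,0]

```text
time_s: 21.17
position: [602.2, -80.4, 206.0]
ee_rot: [-180.0, 0.0, -1.5]
wrist_force: [1.1, 0.0, 0.4]
grip_width: 61.5
```

drive_tool:
  rows: [-0.9,0,0.2,0,-0.9,0,0,0,-0.9,0,0,0,0,0,0,0,0,0,0,0]

```text
time_s: 21.58
position: [493.5, -80.8, 213.4]
ee_rot: [180.0, -0.1, -1.5]
wrist_force: [0.6, -0.8, 0.0]
grip_width: 61.6
```

```bash
python3 look.py w14 40 560 0 330 wrist button_top stop_face weight; python3 look.py c14 230 420 170 300 scene; python3 look.py s14 200 380 130 250 side
```

```text
w14 t 21.58 [493.5 -80.8 213.4] [ 1.8e+02 -1.0e-01 -1.5e+00] [ 0.6 -0.8  0. ] scale 1.5
button_top 0.94 112.3 66.0
stop_face 0.92 245.3 61.0
weight 0.92 315.8 73.9
weight 0.84 491.2 269.9
c14 t 21.78 [495.9 -80.3 212.5] [-1.8e+02 -1.0e-01 -1.4e+00] [ 0.1 -0.5 -0.7] scale 4.105
s14 t 21.83 [495.7 -80.3 212.2] [-180.    -0.    -1.4] [ 0.1  0.7 -0.3] scale 4.333
```

View pics/w14.png

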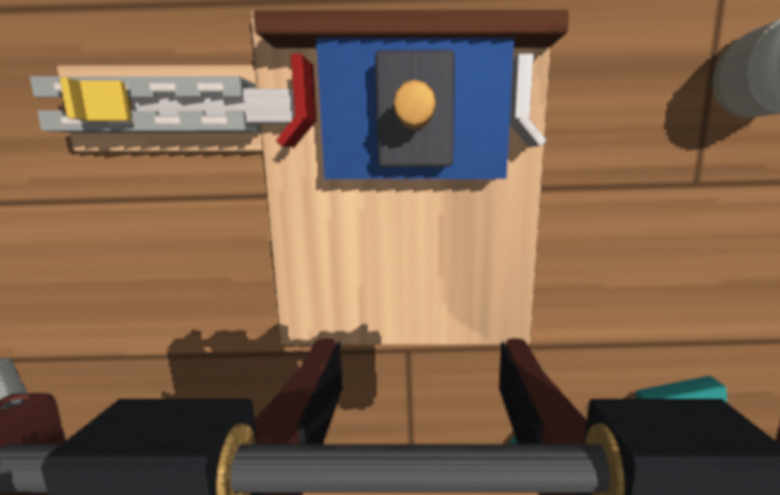

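View pics/c14.png

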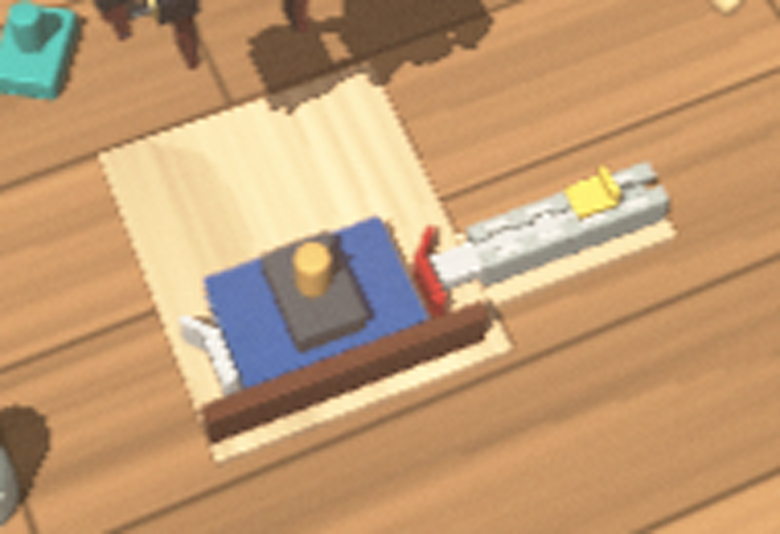

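View pics/s14.png

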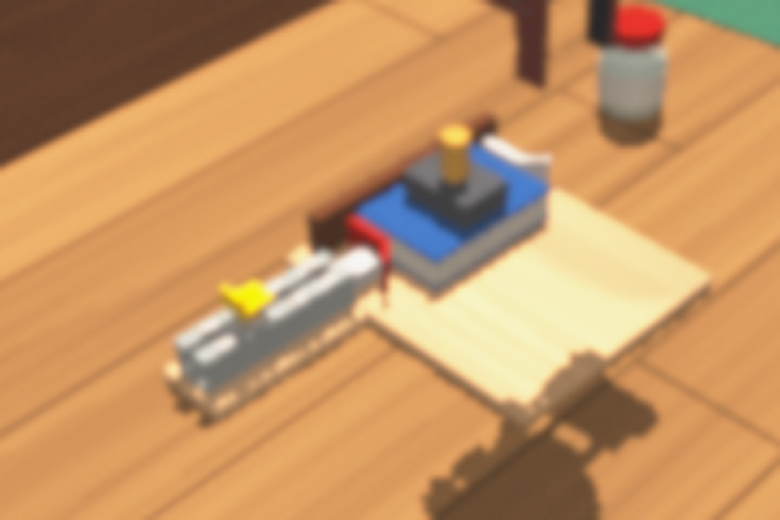

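Run:
```python
import pickle
from h import *
st,p=pickle.load(open("w14.pkl","rb"));c=wristcam(p,st)
g=[578.15,-78.02,-1.42]
for s in (0,32,64): print(s,proj(c,g2w(g,[[30,164.5+s,60],[30,164.5+s,56],[40,38+s,30]])).round(1).tolist())
b=lambda x,y:(40+x/1.5,y/1.5)
o=[(c,[45,65,42],b(316,39)),(c,[45,-65,42],b(514,39)),(c,[-45,-65,42],b(506,179)),(c,[-45,65,42],b(325,179))]
print("book",fit(o,[603,-80,-1.4])[0])
o=[(c,[35,25,66],b(377,51)),(c,[35,-25,66],b(454,51)),(c,[-35,-25,66],b(452,165)),(c,[-35,25,66],b(378,165))]
print("weight",fit(o,[603,-80,-1.4])[0])
```

```text
0 [[144.6, 67.5], [146.9, 68.0], [278.9, 60.8]]
32 [[111.6, 67.5], [114.3, 68.0], [248.5, 60.9]]
64 [[78.5, 67.5], [81.6, 68.1], [218.2, 60.9]]
book [603.37948636 -80.74077766  -1.44030264]
weight [601.84461197 -80.88005352  -1.75590534]
```

The button and stop match the 32 mm slide, the book is home and square, and the weight is centred to within 2 mm, so I'm handing in.

```bash
python3 -c "
from station import manip;print(manip.sign_off())"
```

```text
the job is handed in; nothing more can be done
None
```

The job is handed in at about 22 s of the 72 s allowed, and my last camera checks showed all three parts done as asked.

- **Stop and button:** I pressed the button, slid the stop outwards one hole and let the button come up there. A further push did not move it and the force rose to 6.3 N, so it is locked. In the last picture the stop and button sit where a 32 mm slide puts them, within about 3 pixels (a full hole is about 30).
- **Book block:** I pushed it between cheek and stop with the open fingers until it met the fence at about 12 N. It measures (603.4, -80.7) mm with a yaw of -1.44°, against the home position of (603.1, -78.6) mm and the gauge's -1.42°. That is fully home and square, with about 2 mm of its 5 mm side play taken up.
- **Weight:** I took the dark one with the brass knob, not the pink or turquoise ones. It was lowered until the book took its load, then released. It lies flat, about 1.5 mm from the middle of the book.

The arm was clear of everything at the end, and I did not touch the jar, brush, spool or look-alikes. No check failed or disagreed. The button being fully up was judged from the locking push and the pictures, not measured directly.

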